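Open the battery safe by its two code dials and lay out the battery

TASK

The robot's battery is locked in the dark grey safe. Turn the left dial's pointer to its yellow dot and the right dial's pointer to its blue dot, slide the yellow lid fully open to the right, then lift the battery out and lay it flat in the tray beside the half-built chassis. Set it down gently, and leave the things in the tray where they are.

Things in the scene. Friction and masses are not known exactly. Their poses are not given: they have to be found in the camera images.
- safe: dark grey steel battery safe, fixed, 225 mm deep (x), 276 mm wide (y). Origin: under its middle on the table; x points away from its sloping front, y to its left. The panel slopes 25 degrees from level, from 46 mm high at x = -0.121 to 88 mm at x = -0.030; the flat deck behind it is 88 mm high and has guides 9 mm high along its front and back edges. Dials at y = 0.055 and -0.055
- compartment (a point): middle of the floor of the battery compartment, sunk in the left half of the safe's deck under the lid: 122 mm (safe's x) by 118 mm (y) inside, floor 32 mm below the deck; axes as the safe's
- dial_left (a joint): left (+y) dial (rad): black knob on the safe's sloping panel. 0: white pointer straight up the slope, at the white dot; positive is clockwise seen facing the panel. Dots clockwise: white 0, yellow +1.047, green +2.094, purple 3.14, red -2.094, blue -1.047. Code: yellow, +1.047 (the lock needs about 0.15 rad). Range -2.4 to 2.4; no clicks, friction 0.035 N m holds it
- dial_right (a joint): right (-y) dial (rad): black knob on the safe's sloping panel. 0: white pointer straight up the slope, at the white dot; positive is clockwise seen facing the panel. Dots clockwise: white 0, yellow +1.047, green +2.094, purple 3.14, red -2.094, blue -1.047. Code: blue, -1.047 (the lock needs about 0.15 rad). Range -2.4 to 2.4; no clicks, friction 0.035 N m holds it
- dial_left_grip (a point): on the left dial's axis, inside its bar grip, 28 mm out from the panel. z: out of the panel along the axis, up and toward the robot, 25 degrees from vertical; x: along the bar to its white pointer, turning with the dial; y across it. Bar 40 mm long, 14 mm thick, from 6 to 36 mm out from the panel, on a round skirt 49 mm across, 6 mm high
- dial_right_grip (a point): on the right dial's axis, inside its bar grip, 28 mm out from the panel. z: out of the panel along the axis, up and toward the robot, 25 degrees from vertical; x: along the bar to its white pointer, turning with the dial; y across it. Bar 40 mm long, 14 mm thick, from 6 to 36 mm out from the panel, on a round skirt 49 mm across, 6 mm high
- lid (a joint): yellow steel lid of the compartment (joint, m): 0 shut, slides along the safe's -y (to its right) to the stop at 0.124, fully open. About 2 N of friction; it stays where it is left. While either dial is off its code the lock stops it after about 5 mm
- lid_grip (a point): point inside the black pull rib in the middle of the lid, 22 mm above the lid's upper face and 6 mm below the rib's top. The lid's upper face is 5 mm above the deck. The rib is 60 mm long along the safe's x, 14 mm thick along y and stands 28 mm above the lid; axes as the safe's; moves with the lid
- battery: grey battery block, 49 mm wide (x), 104 mm long (y), 26 mm high (z), 0.16 kg; origin: centre of its underside. It lies flat in the compartment with its long side along the safe's x axis, its top 6 mm below the deck, with about 34 mm free on each long side
- tray: grey square tray, fixed, 306 x 306 mm, walls 17 mm thick and 42 mm high. Origin: centre of its underside; x points away from the robot, y to the left. Inside 270 x 270 mm, floor 6 mm above the table. Its right (-y) half is free save for the plate at the far end: the battery fits with its middle at x = -0.03, y = -0.04, long side along x
- chassis: half-built robot chassis: black perforated side plates with yellow and green parts, 70 x 148 mm, 47 mm high, standing in the left half of the tray with its long side along the tray's x axis; origin: centre of its underside
- plate: grey perforated plate 47 x 114 x 7 mm lying flat in the far right part of the tray; origin: centre of its underside
- wheel_blue: blue wheel, 52 mm across, 21 mm high, lying flat in the near left corner of the tray; origin: centre of its underside

How it is judged:
On the way, in this order (a step that is already met when the one before it is completed fails the run):
1. both pointers stand at the code, left at yellow and right at blue, with the lid still shut (value of joint dial_left between 0.817 and 1.277 rad and value of joint dial_right between -1.277 and -0.817 rad and value of joint lid below 0.02 m), for 0.2 s.
2. the lid is slid fully open (value of joint lid above 0.11 m), for 0.2 s.
3. the battery is lifted clear of the safe (height (world z) of battery above 0.095 m and contact force between the fingers and battery above 1 N), for 0.1 s.
At the end, for the whole second after the job is handed in: Both pointers at their code dots (within 0.25 rad), the lid open by at least 110 of its 124 mm, and the battery at rest, right way up and flat (within 0.1 rad) on the tray's floor, its middle within 115 mm of the tray's middle along each side (value of joint dial_left between 0.797 and 1.297 rad and value of joint dial_right between -1.297 and -0.797 rad and value of joint lid above 0.11 m and x of battery in the frame of tray between -0.115 and 0.115 m and y of battery in the frame of tray between -0.115 and 0.115 m and z of battery in the frame of tray below 0.012 m and angle between battery's own z axis and vertical below 0.1 rad and linear speed of battery below 0.02 m/s); the robot touches nothing.
It fails at once if the battery is dropped or thrown (it moves freely faster than 0.6 m/s) (linear speed of battery above 0.6 m/s and contact force between the fingers and battery below 0.1 N).
It fails at once if the chassis, plate or blue wheel in the tray is shifted by more than 30 mm (distance of any of chassis, plate, wheel_blue from where it was at the start of the episode above 0.03 m).
It also fails if it takes over 69 s, if anything falls off the work surface, if the arm or the gripper's body presses on something with over 40 N, if the wrist force passes 120 N, or if a joint passes its speed limit or range.

ROBOT

A 6-joint arm with a two-finger parallel gripper is mounted at the origin on a cart in front of the work surface, level with it; the furniture and walls round the work are solid. World frame = base frame: x ahead of the robot, y to its left, z up, the work surface at z = 0. Lengths are in m, angles in rad, forces in N, time in s.
With the tool pointing down it reaches from about 0.25 to 0.775 m from the base axis. Payload 4 kg.
Tool frame: the origin (TCP) lies at the centre of the arm's flange, where the gripper is bolted on; the fingertips stand 199 mm ahead of it and the grasp point (between the pads) lies 180 mm ahead of it (robot.tcp_to_tips is the z of the fingertips in the tool frame, in m); z points along the fingers, y is the line along which they close (so a half turn about z gives the same grasp; the last joint's range is limited). The gripper opens to 94 mm and grips with 3 to 60 N. Pads are 16 mm wide; open, the fingers measure 119 mm over their backs; the gripper's body (75 mm by 177 mm) begins 78 mm behind the grasp point.
Start: joints at [-1.394, 0.087, 1.371, -0, 1.684, -0.103], TCP at [0.152, -0.529, 0.405] pointing down, gripper open.
Joint ranges: [-3.1, 3.1], [-0.76, 2.03], [0.27, 2.55], [-1.08, 4.22], [0.17, 2.65], [-2.57, 2.57]. Speed limits (rad/s): [2.79, 2.79, 3.14, 3.14, 3.14, 3.14].

INTERFACE

Orientations are given as [roll, pitch, yaw] about the fixed x, y, z axes, in that order (R = Rz(yaw) Ry(pitch) Rx(roll)).
In Python, from bench import robot gives the robot as it stands.
- The arm moves only by the tool play_rows, never from a script. Its arguments are lists of equal length, an entry for each row: "translation": the shift along the tool's x, y, z scaled (see below), a list of three; "twist": the turn, a rotation vector about the tool's x, y, z scaled (see below), a list of three; "gripper": the opening, from -1 (shut) to 1 (fully open). A call has 1 to 8 rows; each row shifts and turns the commanded pose from where the row before left it, along the tool's axes as they then stand; what a row does not reach is not made up. The controller multiplies each number of a shift by 0.04 m and each number of a turn by 0.1 rad. A row lasts 1/10 s, in which the tool goes at most 50 mm and 8.59 degrees, less where a joint would pass 70% of its speed; a pose out of reach is approached as far as the arm can. A call with a number of a shift or a turn outside -1 to 1 is refused whole. A call with a gripper value outside its range is refused whole. The fingers move at their own pace and stop on an object; the grip force is fixed at half the most. Time passes only in rows, so rows that do not move let the fingers close. It gives the time, the measured TCP pose, the force, the opening and the grip force at its end, in the units of the state.
- robot.get_obs(): the state, without advancing time (a new reading comes with each control period).
- robot.snapshot(name): name is "scene" or "top" or "wrist"; returns the picture (384x512x3 uint8, red, green, blue); there is no depth.
- robot.camera_model(name): a dict with "camera_matrix" (3x3 intrinsics, pixels), "rvec" (rotation vector, rad) and "tvec" (3), from world to camera coordinates, as OpenCV has them. Camera axes: x right, y down, z forward; pixel columns grow to the right and rows downward; lengths in m; the calibration is good to about 2 mm. A picture is of the moment at which its call begins: read the wrist's pose just before it. camera_model takes no time and is no camera call; for the wrist camera it gives the pose at the moment of the call.
- robot.close_job(): hands the job in; it is judged then, once.
Trained networks look in the newest picture that a camera, given by its name, has taken for a name from the list of things; names that differ only in an ending like _2 or _b are one class to them, and where a whole thing is asked for, a point or a joint stands for the part that bears it (a point fixed in the world has none). Each returns a list of dicts, best first, with "score" (0 to 1); they miss things now and then, are a little off and sometimes report something else, mostly with a low value. They report only what shows in the picture. A call takes as long as a camera call.
- robot.recognise(name, camera): "centre" ([x, y, z] in m, in world coordinates, good to about 4 mm: the middle of the surface that is visible of it).
- robot.spot_point(name, camera): "centre" ([x, y, z] in m, in world coordinates, good to about 4 mm: a listed point, or the origin of a listed thing).
The state is a dict: "time": time; "joint_positions": joint angles; "qvel": joint speeds; "joint_torque": joint torques, N m; "tool_pos": TCP position; "ee_rot": TCP orientation; "wrist_force": force on the tool from outside, world axes, zero at the start; "wrist_torque": the same for the moment, N m; "width": finger opening in m; "finger_force": force on a finger pad.
Only numpy, scipy, OpenCV 4.12 (cv2) and the standard library are available. Lean on these libraries where they do the work, as an engineer would, in place of code of your own. Each camera call takes 0.05 s, during which the arm holds its last target. There are 200 camera calls.

## Working session

There is one attempt and no reset: what is moved stays moved. The work goes in short steps, Python scripts to look and compute and a tool call to move; the robot and the scene stay as the last step left them, time stands still between calls to the robot, and variables do not carry over. Pictures are saved under pics/ and viewed, at most 10 in all, crops included, and the job is handed in when it is done.

Besides the shell and the picture viewer there is one more tool, called after ">>>" by a JSON object that holds its "name" and its "arguments", one argument or row to a line. play_rows: Moves the arm, as the interface text tells. Its arguments: {"type":"object","properties":{"translation":{"type":"array","items":{"type":"array","items":{"type":"number","minimum":-1,"maximum":1}}},"twist":{"type":"array","items":{"type":"array","items":{"type":"number","minimum":-1,"maximum":1}}},"gripper":{"type":"array","items":{"type":"number"}}},"required":["translation","twist","gripper"]}

```bash
mkdir -p pics; ls; cat > h.py <<'E'
import numpy as np, cv2
from bench import robot
from scipy.spatial.transform import Rotation as R
def save(cam,name):
    im=robot.snapshot(cam); cv2.imwrite(f'pics/{name}.png',im[:,:,::-1]); return im
def pix(cam,P):
    m=robot.camera_model(cam); p,_=cv2.projectPoints(np.array(P,float).reshape(-1,3),np.array(m['rvec'],float),np.array(m['tvec'],float),np.array(m['camera_matrix'],float),None); return p.reshape(-1,2)
def ray(cam,uv,z):
    m=robot.camera_model(cam); K=np.array(m['camera_matrix']);Rm=cv2.Rodrigues(np.array(m['rvec'],float))[0];t=np.array(m['tvec'],float).ravel()
    c=-Rm.T@t; d=Rm.T@np.linalg.inv(K)@np.array([uv[0],uv[1],1.]); return c+d*(z-c[2])/d[2]
E
python3 - <<'E'
from h import *
a=save('scene','scene0');b=save('top','top0')
cv2.imwrite('pics/both.png',np.hstack([cv2.resize(a,(400,300)),cv2.resize(b,(400,300))])[:,:,::-1])
for c in ('top','scene'):
  for n in ['safe','compartment','dial_left_grip','dial_right_grip','lid_grip','tray','chassis','plate','wheel_blue']:
    r=robot.spot_point(n,c); print(c,n,[(np.round(x['centre'],4).tolist(),round(x['score'],2)) for x in r[:2]])
o=robot.get_obs();print({k:np.round(v,3).tolist() for k,v in o.items()})
E
```

```text
pics
top safe [([0.548, -0.1962, -0.003], 0.6)]
top compartment [([0.6048, 0.2355, 0.0098], 0.63)]
top dial_left_grip [([0.4638, -0.1312, 0.0947], 0.55)]
top dial_right_grip [([0.4625, -0.2485, 0.0919], 0.55)]
top lid_grip [([0.5845, -0.122, 0.1207], 0.7)]
top tray [([0.4932, 0.2702, -0.0004], 0.67)]
top chassis [([0.4884, 0.3604, 0.0038], 0.64)]
top plate [([0.6007, 0.2327, 0.0066], 0.64)]
top wheel_blue [([0.3865, 0.3302, 0.0091], 0.66)]
scene safe [([0.5472, -0.1896, -0.0005], 0.82)]
scene compartment []
scene dial_left_grip [([0.4669, -0.1378, 0.0889], 0.79)]
scene dial_right_grip [([0.4959, 0.2732, -0.0014], 0.45)]
scene lid_grip [([0.5836, -0.117, 0.1156], 0.76)]
scene tray [([0.494, 0.274, -0.0009], 0.87), ([0.5489, -0.1931, -0.0018], 0.69)]
scene chassis [([0.4925, 0.3609, 0.0111], 0.7)]
scene plate [([0.6021, 0.2331, 0.0073], 0.72)]
scene wheel_blue [([0.3886, 0.3343, 0.0075], 0.79), ([0.5869, -0.1164, 0.1144], 0.49)]
{'time': 1.0, 'joint_positions': [-1.394, 0.087, 1.371, 0.0, 1.684, -0.103], 'qvel': [0.001, -0.001, -0.001, 0.001, -0.001, 0.0], 'joint_torque': [0.001, -34.005, -30.261, 0.072, 0.024, -0.0], 'tool_pos': [0.152, -0.529, 0.405], 'ee_rot': [3.142, -0.0, 0.28], 'wrist_force': [-0.359, 0.233, 0.357], 'wrist_torque': [0.03, 0.044, 0.013], 'finger_force': 0.0, 'width': 0.094}
```

View pics/top0.png

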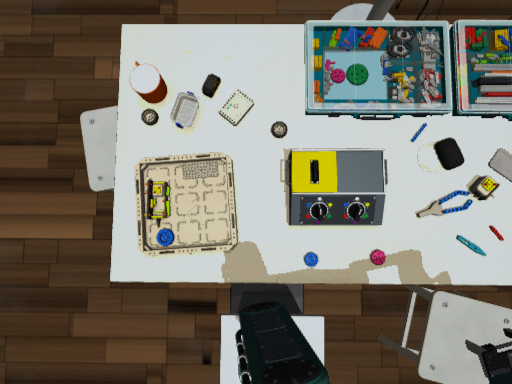

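View pics/scene0.png

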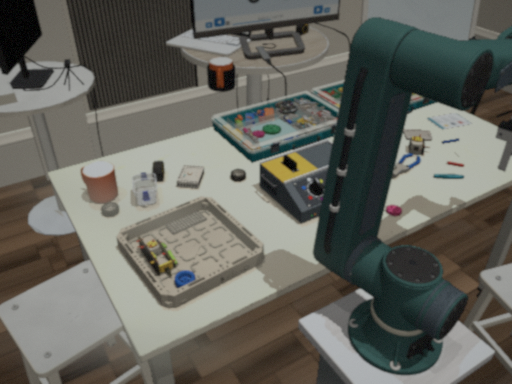

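Top view: safe near (290–385, 150–225), nearly square to the world; dials at about (319,211) and (356,211); tray at (137–237, 153–255). Next, an enlarged crop with the safe model projected on it, and a check of the yaw.

```bash
python3 - <<'E'
from h import *
im=cv2.imread('pics/top0.png')
s=8; x0,y0=280,140
crop=cv2.resize(im[y0:y0+95,x0:x0+100+0],None,fx=s,fy=s,interpolation=cv2.INTER_CUBIC)[:600*1]
crop=cv2.resize(im[y0+5:y0+93,x0:x0+110],None,fx=7,fy=6.8,interpolation=cv2.INTER_CUBIC)
S=np.array([0.548,-0.192,0])
pts=[(-.030,.138,.088),(-.030,-.138,.088),(.112,.138,.088),(.112,-.138,.088),(-.121,.138,.046),(-.121,-.138,.046),(-.0873,.055,.0923),(-.0873,-.055,.0923)]
p=pix('top',S+np.array(pts)); print(p.round(1).tolist())
for u,v in p: cv2.drawMarker(crop,(int((u-x0+.5)*7),int((v-y0-5+.5)*6.8)),(255,0,255),0,12,1)
cv2.imwrite('pics/crop.png',crop);print(crop.shape)
E
```

```text
[[291.9, 194.9], [385.9, 195.5], [291.8, 147.5], [384.6, 148.0], [290.6, 225.9], [381.8, 226.6], [320.5, 214.5], [358.4, 214.8]]
(598, 770, 3)
```

View pics/crop.png

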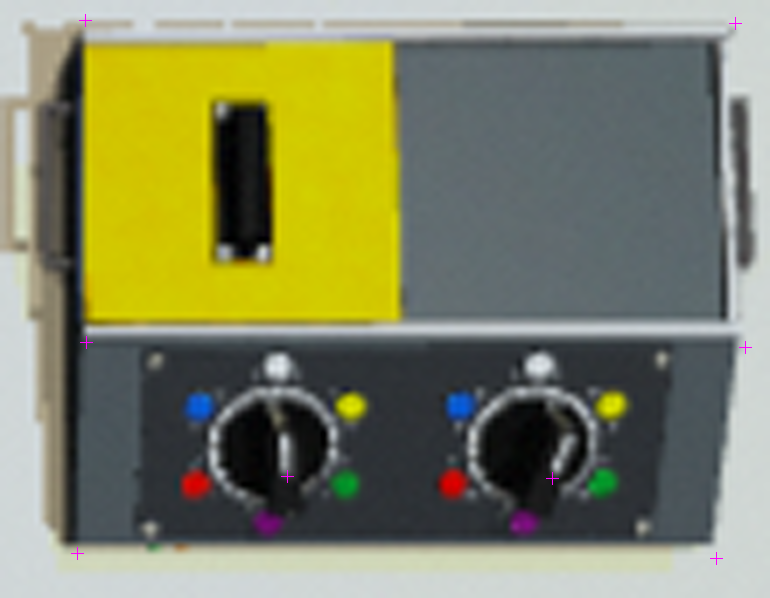

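```bash
cat >> h.py <<'E'
def cur():
    o=robot.get_obs(); return np.array(o['tool_pos']),R.from_euler('xyz',o['ee_rot']),o
def plan(Tp,TR,first='rot'):
    "moves (scaled units, total over rows) from here: rotation then translation in the new tool axes, or the other way"
    p,r,o=cur(); w=(r.inv()*TR).as_rotvec()/0.1; d=Tp-p
    t=(TR if first=='rot' else r).inv().apply(d)/0.04
    print('twist tot',w.round(2),'trans tot',t.round(2),'| j',np.round(o['joint_positions'],2),'t',round(o['time'],2))
def safeR(yaw,th=0,tilt=True):
    a=np.deg2rad(25) if tilt else 0
    z=np.array([np.sin(a),0,-np.cos(a)]);x=np.array([np.cos(a),0,np.sin(a)]);y=np.cross(z,x)
    return R.from_euler('z',yaw)*R.from_matrix(np.c_[x,y,z])*R.from_euler('z',th)
E
python3 - <<'E'
from h import *
from scipy.optimize import least_squares
obj=np.array([(-.121,.138,.046),(-.121,-.138,.046),(-.030,.138,.09),(-.030,-.138,.09)])
c=np.array([(68,541),(713,543),(84,334),(739,336)])
im=np.c_[c[:,0]/7+279.5,c[:,1]/6.8+144.5]
f=lambda q:(pix('top',R.from_euler('z',q[2]).apply(obj)+[q[0],q[1],0])-im).ravel()
s=least_squares(f,[.548,-.192,0]);print(s.x,s.fun.round(2))
n=R.from_euler('z',s.x[2]).apply([-.4226,0,.9063])
plan(np.array([s.x[0]-.076,s.x[1],.067])+.33*n,safeR(s.x[2]))
m=robot.camera_model('wrist');p,r,o=cur();Rm=cv2.Rodrigues(np.array(m['rvec'],float))[0]
print('cam in tool',r.inv().apply(-Rm.T@np.ravel(m['tvec'])-p).round(3),(r.as_matrix().T@Rm.T).round(2).tolist(),m['camera_matrix'])
E
```

```text
[ 0.55308407 -0.18927331  0.00327749] [ 0.65  0.29 -0.34  0.44 -0.46 -0.39  0.16 -0.32]
twist tot [-0.6   4.33  2.72] trans tot [ 3.83 -8.46  2.85] | j [-1.39  0.09  1.37  0.    1.68 -0.1 ] t 1.0
cam in tool [ 0.067 -0.     0.02 ] [[0.0, -0.97, -0.24], [1.0, 0.0, 0.0], [-0.0, -0.24, 0.97]] [[276.72610893   0.         252.18842354]
 [  0.         276.72610893 192.4351386 ]
 [  0.           0.           1.        ]]
```

>>> {"name": "play_rows", "arguments": {
  "translation": [
    [0,0,0],
    [0,0,0],
    [0,0,0],
    [0,0,0],
    [0,0,0]
  ],
  "twist": [
    [-0.12,0.87,0.54],
    [-0.12,0.87,0.54],
    [-0.12,0.87,0.54],
    [-0.12,0.87,0.54],
    [-0.12,0.87,0.54]
  ],
  "gripper": [1,1,1,1,1]
}}

```text
time: 1.5
tool_pos: [0.1518, -0.5287, 0.4048]
ee_rot: [-3.141, -0.441, 0.003]
wrist_force: [0.3, 0.1, -0.1]
width: 0.0939
finger_force: 0.0
```

>>> {"name": "play_rows", "arguments": {
  "translation": [
    [0.35,-0.77,0.26],
    [0.35,-0.77,0.26],
    [0.35,-0.77,0.26],
    [0.35,-0.77,0.26],
    [0.35,-0.77,0.26],
    [0.35,-0.77,0.26]
  ],
  "twist": [
    [0,0,0],
    [0,0,0],
    [0,0,0],
    [0,0,0],
    [0,0,0],
    [0,0,0]
  ],
  "gripper": [1,1,1,1,1,1]
}}

```text
time: 2.1
tool_pos: [0.2538, -0.3419, 0.3837]
ee_rot: [3.141, -0.438, 0.005]
wrist_force: [1.0, 0.2, 0.4]
width: 0.0941
finger_force: 0.0
```

>>> {"name": "play_rows", "arguments": {
  "translation": [
    [0.35,-0.77,0.26],
    [0.35,-0.77,0.26],
    [0.35,-0.77,0.26],
    [0.35,-0.77,0.26],
    [0.35,-0.77,0.26],
    [0,0,0],
    [0,0,0]
  ],
  "twist": [
    [0,0,0],
    [0,0,0],
    [0,0,0],
    [0,0,0],
    [0,0,0],
    [0,0,0],
    [0,0,0]
  ],
  "gripper": [1,1,1,1,1,1,1]
}}

```text
time: 2.8
tool_pos: [0.3381, -0.1882, 0.3665]
ee_rot: [3.141, -0.438, 0.008]
wrist_force: [-0.0, 0.0, -0.3]
width: 0.0941
finger_force: 0.0
```

```bash
python3 - <<'E'
from h import *
p,r,o=cur();print(p.round(3),r.as_matrix()[:,2].round(3),o['joint_positions'],o['time'])
im=robot.snapshot('wrist')
np.save('w1.npy',im); import pickle; pickle.dump(robot.camera_model('wrist'),open('w1.pkl','wb'))
for n in ['safe','dial_left_grip','dial_right_grip','lid_grip']:
    print(n,[(np.round(x['centre'],4).tolist(),round(x['score'],2)) for x in robot.spot_point(n,'wrist')[:2]])
cv2.imwrite('pics/w1.png',cv2.resize(im,(800,600),interpolation=cv2.INTER_CUBIC)[:,:,::-1])
E
```

```text
[ 0.338 -0.188  0.367] [ 0.424  0.002 -0.906] [-0.77382102 -0.4087908   1.90055576  0.31108091  1.33969341  0.76487307] 2.8
safe [([0.5507, -0.1889, 0.0002], 0.6)]
dial_left_grip [([0.4626, -0.1323, 0.0935], 0.91), ([0.5497, -0.1877, -0.0004], 0.39)]
dial_right_grip [([0.4635, -0.2493, 0.0925], 0.87)]
lid_grip [([0.5907, -0.1188, 0.1156], 0.58)]
```

View pics/w1.png

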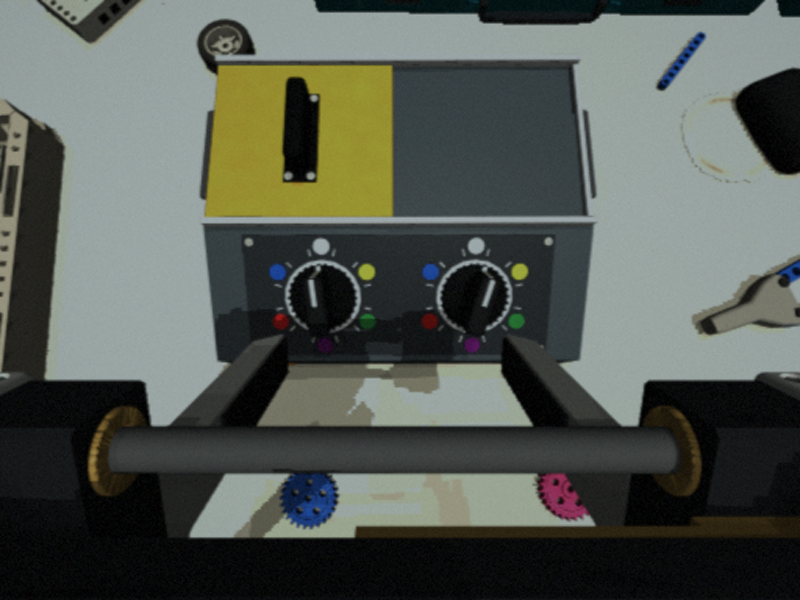

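```bash
cat > fit.py <<'E'
from h import *
import pickle
from scipy.optimize import least_squares
m=pickle.load(open('w1.pkl','rb'));K=np.array(m['camera_matrix']);rv=np.array(m['rvec'],float);tv=np.array(m['tvec'],float)
pr=lambda P:cv2.projectPoints(P,rv,tv,K,None)[0].reshape(-1,2)
L=np.array([(321,246),(367,272),(367,321),(325,344),(281,321),(277,272)]);Q=np.array([(476,246),(520,271),(516,321),(472,345),(430,321),(431,271)])
im=np.r_[L,Q]*.64-.18
a=np.deg2rad(25);ex=np.array([np.cos(a),0,np.sin(a)]);n=np.array([-np.sin(a),0,np.cos(a)])
th=np.arange(6)*np.pi/3
def dots(q,h=0.,r=None):
    out=[]
    for s in (1,-1):
        c=np.array([-.0755,.055*s,.067])
        out+=[c+n*h+q[3]*(np.cos(t)*ex+np.sin(t)*np.array([0,-1,0])) for t in th]
    return R.from_euler('z',q[2]).apply(np.array(out))+[q[0],q[1],0]
f=lambda q:(pr(dots(q))-im).ravel()
s=least_squares(f,[.55,-.19,0,.034]);q=s.x;print(q.round(4),s.fun.round(1))
Y=R.from_euler('z',q[2]);O=np.array([q[0],q[1],0])
for s_ in (1,-1): print('grip',(Y.apply([-.0755-.028*np.sin(a),.055*s_,.067+.028*np.cos(a)])+O).round(4))
Rm=cv2.Rodrigues(rv)[0];C=-Rm.T@tv.ravel()
def hit(uv,c,h):
    d=Rm.T@np.linalg.inv(K)@np.r_[np.array(uv)*.64-.18,1]
    d=Y.inv().apply(d);o=Y.inv().apply(C-O)-(c+n*h);P=o-d*(o@n)/(d@n); return np.array([P@ex,-P[1]])
for s_,pts in ((1,[(315,303),(310,280)]),(-1,[(484,304),(493,281)])):
    A,B=[hit(p,np.array([-.0755,.055*s_,.067]),.036) for p in pts]
    print('mm',(A*1e3).round(1),(B*1e3).round(1),'ang',np.arctan2(*(B-A)[::-1]).round(3),np.arctan2(*B[::-1]).round(3))
E
python3 fit.py
```

```text
[ 0.5491 -0.1913  0.0077  0.0372] [ 0.4 -0.   0.1 -0.2  0.6 -0.   0.4  0.5  0.2  0.1  0.7 -0.2 -0.2 -0.1
 -0.6  0.3 -0.2 -0.1 -0.4 -0.3 -0.5 -0.1 -0.5  0.4]
grip [ 0.4614 -0.137   0.0924]
grip [ 0.4622 -0.247   0.0924]
mm [4.1 0.1] [19.3 -2.4] ang -0.166 -0.124
mm [3.3 0.2] [18.5  5.3] ang 0.321 0.276
```

```bash
python3 - <<'E'
from h import *
n=np.array([-.4226,0,.9063])
plan(np.array([.4618,-.136,.0924])+.23*n,safeR(.006,-.15))
E
```

```text
twist tot [ 0.02 -0.01 -1.53] trans tot [ 0.13 -1.34  1.77] | j [-0.78 -0.41  1.9   0.31  1.34  0.77] t 3.05
```

>>> {"name": "play_rows", "arguments": {
  "translation": [
    [0,0,0],
    [0,0,0],
    [0.04,-0.45,0.59],
    [0.04,-0.45,0.59],
    [0.04,-0.45,0.59],
    [0,0,0],
    [0,0,0]
  ],
  "twist": [
    [0,0,-0.77],
    [0,0,-0.77],
    [0,0,0],
    [0,0,0],
    [0,0,0],
    [0,0,0],
    [0,0,0]
  ],
  "gripper": [1,1,1,1,1,1,1]
}}

```text
time: 3.75
tool_pos: [0.3645, -0.1352, 0.3009]
ee_rot: [3.07, -0.432, 0.175]
wrist_force: [0.8, -0.4, 0.8]
width: 0.0939
finger_force: 0.0
```

```bash
python3 - <<'E'
from h import *
n=np.array([-.4226,0,.9063])
plan(np.array([.4618,-.136,.0924])+.18*n,safeR(.006,-.15))
im=robot.snapshot('wrist')
print(robot.spot_point('dial_left_grip','wrist')[:1])
print(pix('wrist',[.4618,-.136,.0924]))
cv2.imwrite('pics/w2.png',im[:,:,::-1])
E
```

```text
twist tot [ 0.01 -0.01  0.03] trans tot [-0.    0.02  1.25] | j [-0.6  -0.38  2.02  0.26  1.16  0.75] t 3.75
[{'centre': [0.4646, -0.1339, 0.0957], 'score': 0.97}]
[[252.02839349 213.98492538]]
```

View pics/w2.png

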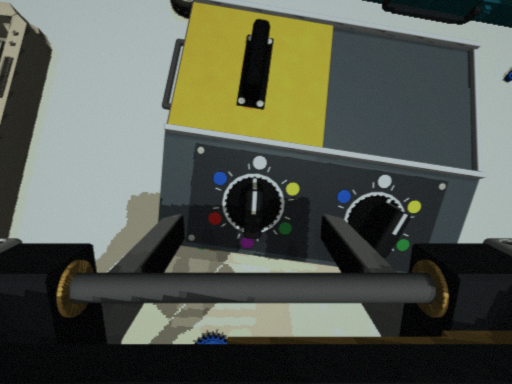

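The bar stands upright at column 254, in line with the fingers. Going down, gripping and turning by about 1.2 rad.

>>> {"name": "play_rows", "arguments": {
  "translation": [
    [0,0,0.42],
    [0,0,0.42],
    [0,0.02,0.41],
    [0,0,0],
    [0,0,0],
    [0,0,0],
    [0,0,0],
    [0,0,0]
  ],
  "twist": [
    [0,0,0],
    [0,0,0],
    [0,0,0],
    [0,0,0],
    [0,0,0],
    [0,0,0],
    [0,0,0],
    [0,0,0]
  ],
  "gripper": [1,1,1,-0.5,-1,-1,-1,-1]
}}

```text
time: 4.65
tool_pos: [0.3859, -0.1354, 0.2564]
ee_rot: [3.069, -0.434, 0.175]
wrist_force: [-1.3, -0.2, -0.2]
width: 0.0573
finger_force: 0.0
```

>>> {"name": "play_rows", "arguments": {
  "translation": [
    [0,0,0],
    [0,0,0],
    [0,0,0],
    [0,0,0],
    [0,0,0],
    [0,0,0]
  ],
  "twist": [
    [0,0,0.8],
    [0,0,0.8],
    [0,0,0.8],
    [0,0,0.8],
    [0,0,0.8],
    [0,0,0.8]
  ],
  "gripper": [-1,-1,-1,-1,-1,-1]
}}

```text
time: 5.25
tool_pos: [0.3857, -0.1353, 0.2558]
ee_rot: [-2.992, -0.413, -0.355]
wrist_force: [-1.3, -0.4, -0.1]
width: 0.0139
finger_force: 29.5
```

```bash
python3 - <<'E'
from h import *
n=np.array([-.4226,0,.9063])
plan(np.array([.4618,-.136,.0924])+.18*n,safeR(.006,1.047))
o=cur()[2];print(o['width'],o['finger_force'],np.round(o['wrist_force'],1),np.round(o['wrist_torque'],2))
E
```

```text
twist tot [-0.   -0.02  7.18] trans tot [0.01 0.01 0.01] | j [-0.56 -0.29  2.04  0.27  1.03  1.24] t 5.25
0.013932381896622695 29.465932846069336 [-1.3 -0.4 -0.1] [-0.1   0.27  0.02]
```

The fingers closed while turning and now hold the bar (13.9 mm), so the tool's angle is the dial's angle. Turning on.

>>> {"name": "play_rows", "arguments": {
  "translation": [
    [0,0,0],
    [0,0,0],
    [0,0,0],
    [0,0,0],
    [0,0,0]
  ],
  "twist": [
    [0,0,0.8],
    [0,0,0.8],
    [0,0,0.8],
    [0,0,0.8],
    [0,0,0.8]
  ],
  "gripper": [-1,-1,-1,-1,-1]
}}

```text
time: 5.75
tool_pos: [0.3857, -0.1353, 0.2558]
ee_rot: [-2.84, -0.322, -0.773]
wrist_force: [-0.5, -0.2, 0.4]
width: 0.0138
finger_force: 29.5
```

>>> {"name": "play_rows", "arguments": {
  "translation": [
    [0,0,0],
    [0,0,0],
    [0,0,0],
    [0,0,0],
    [0,0,0],
    [0,0,0]
  ],
  "twist": [
    [0,0,0.8],
    [0,0,0.8],
    [0,0,0.8],
    [0,0,0.8],
    [0,0,0],
    [0,0,0]
  ],
  "gripper": [-1,-1,-1,-1,-1,-1]
}}

```text
time: 6.35
tool_pos: [0.3858, -0.1352, 0.2558]
ee_rot: [-2.757, -0.215, -1.081]
wrist_force: [-1.9, 0.3, 1.8]
width: 0.0141
finger_force: 29.8
```

```bash
python3 - <<'E'
from h import *
n=np.array([-.4226,0,.9063])
plan(np.array([.4618,-.136,.0924])+.18*n,safeR(.006,1.047))
o=cur()[2];print(o['width'],o['finger_force'],np.round(o['wrist_force'],1),np.round(o['wrist_torque'],2))
E
```

```text
twist tot [-0.01 -0.01  0.02] trans tot [0.01 0.01 0.01] | j [-0.56 -0.29  2.04  0.27  1.03  1.95] t 6.35
0.014053033636744462 29.771563410758972 [-1.9  0.3  1.8] [0.11 0.44 0.04]
```

>>> {"name": "play_rows", "arguments": {
  "translation": [
    [0,0,0],
    [0,0,0],
    [0,0,0],
    [0,0,0],
    [0,0,-0.5],
    [0,0,-0.5],
    [0,0,-0.5],
    [0,0,0]
  ],
  "twist": [
    [0,0,0],
    [0,0,0],
    [0,0,0],
    [0,0,0],
    [0,0,0],
    [0,0,0],
    [0,0,0],
    [0,0,0]
  ],
  "gripper": [0,0,0,0,0,0,0,0]
}}

```text
time: 7.15
tool_pos: [0.3607, -0.1358, 0.3127]
ee_rot: [-2.754, -0.22, -1.084]
wrist_force: [0.4, -0.4, -0.2]
width: 0.0472
finger_force: 0.0
```

```bash
python3 - <<'E'
from h import *
n=np.array([-.4226,0,.9063])
plan(np.array([.4626,-.2465,.0924])+.23*n,safeR(.006,.3))
E
```

```text
twist tot [-0.01 -0.08 -7.46] trans tot [0.79 2.65 0.31] | j [-0.6  -0.4   2.    0.27  1.18  1.95] t 7.15
```

>>> {"name": "play_rows", "arguments": {
  "translation": [
    [0,0,0],
    [0,0,0],
    [0,0,0],
    [0,0,0],
    [0,0,0],
    [0,0,0],
    [0,0,0],
    [0,0,0]
  ],
  "twist": [
    [0,-0.01,-0.93],
    [0,-0.01,-0.93],
    [0,-0.01,-0.93],
    [0,-0.01,-0.93],
    [0,-0.01,-0.93],
    [0,-0.01,-0.93],
    [0,-0.01,-0.93],
    [0,-0.01,-0.93]
  ],
  "gripper": [0,0,0,0,0,0,0,0]
}}

```text
time: 7.95
tool_pos: [0.3605, -0.1353, 0.3085]
ee_rot: [-3.002, -0.408, -0.321]
wrist_force: [-0.0, 0.1, 0.0]
width: 0.0472
finger_force: 0.0
```

>>> {"name": "play_rows", "arguments": {
  "translation": [
    [0.2,0.66,0.08],
    [0.2,0.66,0.08],
    [0.2,0.66,0.08],
    [0.2,0.66,0.08],
    [0,0,0],
    [0,0,0]
  ],
  "twist": [
    [0,0,0],
    [0,0,0],
    [0,0,0],
    [0,0,0],
    [0,0,0],
    [0,0,0]
  ],
  "gripper": [0,0,0,0,0,0]
}}

```text
time: 8.55
tool_pos: [0.3658, -0.2456, 0.296]
ee_rot: [-2.999, -0.407, -0.326]
wrist_force: [0.6, 0.0, 0.3]
width: 0.0474
finger_force: 0.0
```

```bash
python3 - <<'E'
from h import *
n=np.array([-.4226,0,.9063])
plan(np.array([.4626,-.2465,.0924])+.18*n,safeR(.006,.3))
im=robot.snapshot('wrist')
print(robot.spot_point('dial_right_grip','wrist')[:1])
cv2.imwrite('pics/w3.png',im[:,:,::-1])
E
```

```text
twist tot [-0.04  0.08 -0.04] trans tot [0.05 0.01 1.14] | j [-0.83 -0.22  1.91  0.35  1.18  0.95] t 8.55
[{'centre': [0.4644, -0.2444, 0.0917], 'score': 0.56}]
```

View pics/w3.png

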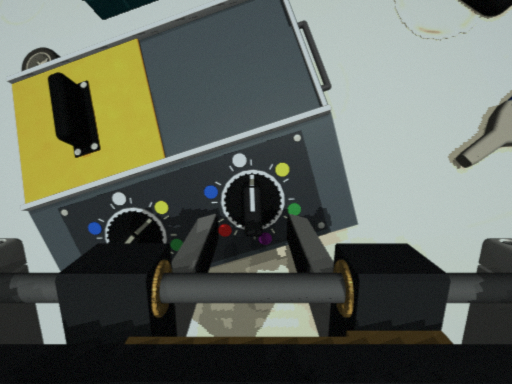

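The left pointer stands at yellow, and the right bar is upright at column 252. Descending, gripping and turning back by about 1.35 rad.

>>> {"name": "play_rows", "arguments": {
  "translation": [
    [0.02,0,0.38],
    [0.02,0,0.38],
    [0.01,0,0.38],
    [0,0,0],
    [0,0,0],
    [0,0,0],
    [0,0,0],
    [0,0,0]
  ],
  "twist": [
    [0,0.04,0],
    [0,0.04,0],
    [0,0,0],
    [0,0,0],
    [0,0,0],
    [0,0,0],
    [0,0,0],
    [0,0,0]
  ],
  "gripper": [0,0,0,-1,-1,-1,-1,-1]
}}

```text
time: 9.45
tool_pos: [0.3868, -0.2461, 0.2578]
ee_rot: [-3.001, -0.419, -0.326]
wrist_force: [-1.2, 0.3, 1.8]
width: 0.0139
finger_force: 29.9
```

>>> {"name": "play_rows", "arguments": {
  "translation": [
    [0,0,0],
    [0,0,0],
    [0,0,0],
    [0,0,0],
    [0,0,0],
    [0,0,0],
    [0,0,0],
    [0,0,0]
  ],
  "twist": [
    [0,0,0],
    [0,0,-0.8],
    [0,0,-0.8],
    [0,0,-0.8],
    [0,0,-0.8],
    [0,0,-0.8],
    [0,0,-0.8],
    [0,0,-0.8]
  ],
  "gripper": [-1,-1,-1,-1,-1,-1,-1,-1]
}}

```text
time: 10.25
tool_pos: [0.3869, -0.2458, 0.2578]
ee_rot: [3.023, -0.425, 0.293]
wrist_force: [-2.9, 1.5, 4.2]
width: 0.0141
finger_force: 29.9
```

```bash
python3 - <<'E'
from h import *
n=np.array([-.4226,0,.9063])
plan(np.array([.4626,-.2465,.0924])+.18*n,safeR(.006,-1.047))
o=cur()[2];print(o['width'],o['finger_force'],np.round(o['wrist_force'],1),np.round(o['wrist_torque'],2))
E
```

```text
twist tot [ 0.   -0.05 -7.86] trans tot [-0.03 -0.02  0.05] | j [-0.79 -0.15  1.93  0.36  1.07  0.38] t 10.25
0.014067823114362303 29.90442931652069 [-2.9  1.5  4.2] [0.42 0.29 0.16]
```

>>> {"name": "play_rows", "arguments": {
  "translation": [
    [0,0,0],
    [0,0,0],
    [0,0,0],
    [0,0,0],
    [0,0,0]
  ],
  "twist": [
    [0,0,-0.8],
    [0,0,-0.8],
    [0,0,-0.8],
    [0,0,-0.8],
    [0,0,-0.8]
  ],
  "gripper": [-1,-1,-1,-1,-1]
}}

```text
time: 10.75
tool_pos: [0.3868, -0.2456, 0.2577]
ee_rot: [2.863, -0.345, 0.716]
wrist_force: [-3.7, 2.6, 5.9]
width: 0.014
finger_force: 29.9
```

>>> {"name": "play_rows", "arguments": {
  "translation": [
    [0,0,0],
    [0,0,0],
    [0,0,0],
    [0,0,0],
    [0,0,0],
    [0,0,0],
    [0,0,0]
  ],
  "twist": [
    [0,0,-0.8],
    [0,0,-0.8],
    [0,0,-0.8],
    [0,0,-0.8],
    [0,0,-0.4],
    [0,0,0],
    [0,0,0]
  ],
  "gripper": [-1,-1,-1,-1,-1,-1,-1]
}}

```text
time: 11.45
tool_pos: [0.3866, -0.2455, 0.2576]
ee_rot: [2.763, -0.229, 1.069]
wrist_force: [-4.7, 2.4, 5.9]
width: 0.0137
finger_force: 29.9
```

```bash
python3 - <<'E'
from h import *
n=np.array([-.4226,0,.9063])
plan(np.array([.4626,-.2465,.0924])+.18*n,safeR(.006,-1.047))
o=cur()[2];print(o['width'],o['finger_force'],np.round(o['wrist_force'],1),np.round(o['wrist_torque'],2))
E
```

```text
twist tot [ 0.   -0.05 -0.29] trans tot [-0.03 -0.01  0.05] | j [-0.79 -0.15  1.93  0.36  1.08 -0.37] t 11.45
0.013722514981789275 29.882113337516785 [-4.7  2.4  5.9] [0.59 0.39 0.37]
```

>>> {"name": "play_rows", "arguments": {
  "translation": [
    [0,0,0],
    [0,0,0],
    [0,0,0],
    [0,0,0],
    [0,0,0],
    [0,0,-0.6],
    [0,0,-0.6],
    [0,0,-0.6]
  ],
  "twist": [
    [0,0,-0.3],
    [0,0,0],
    [0,0,0],
    [0,0,0],
    [0,0,0],
    [0,0,0],
    [0,0,0],
    [0,0,0]
  ],
  "gripper": [-1,-1,0,0,0,0,0,0]
}}

```text
time: 12.25
tool_pos: [0.3558, -0.2463, 0.3223]
ee_rot: [2.757, -0.216, 1.096]
wrist_force: [0.6, -0.6, 0.3]
width: 0.0472
finger_force: 0.0
```

```bash
python3 - <<'E'
from h import *
plan(np.array([.586,-.119,.115+.18+.075]),safeR(.006,0,False))
E
```

```text
twist tot [ 2.27 -3.99 10.3 ] trans tot [ 5.77 -3.15 -1.19] | j [-0.85 -0.26  1.88  0.35  1.24 -0.4 ] t 12.25
```

>>> {"name": "play_rows", "arguments": {
  "translation": [
    [0,0,0],
    [0,0,0],
    [0,0,0],
    [0,0,0],
    [0,0,0],
    [0,0,0]
  ],
  "twist": [
    [0.21,-0.36,0.94],
    [0.21,-0.36,0.94],
    [0.21,-0.36,0.94],
    [0.21,-0.36,0.94],
    [0.21,-0.36,0.94],
    [0.21,-0.36,0.94]
  ],
  "gripper": [0.3,0.3,0.3,0.3,0.3,0.3]
}}

```text
time: 12.85
tool_pos: [0.3562, -0.2463, 0.3219]
ee_rot: [3.003, -0.151, 0.481]
wrist_force: [-0.6, 0.0, -0.2]
width: 0.0609
finger_force: 0.0
```

>>> {"name": "play_rows", "arguments": {
  "translation": [
    [0,0,0],
    [0,0,0],
    [0,0,0],
    [0,0,0],
    [0,0,0],
    [0,0,-0.6]
  ],
  "twist": [
    [0.21,-0.36,0.94],
    [0.21,-0.36,0.94],
    [0.21,-0.36,0.94],
    [0.21,-0.36,0.94],
    [0.21,-0.36,0.94],
    [0,0,0]
  ],
  "gripper": [0.3,0.3,0.3,0.3,0.3,0.3]
}}

```text
time: 13.45
tool_pos: [0.3558, -0.246, 0.3425]
ee_rot: [-3.131, 0.005, 0.002]
wrist_force: [0.2, 0.7, -0.1]
width: 0.0613
finger_force: 0.0
```

>>> {"name": "play_rows", "arguments": {
  "translation": [
    [0.72,-0.39,-0.08],
    [0.72,-0.39,-0.08],
    [0.72,-0.39,-0.08],
    [0.72,-0.39,-0.08],
    [0.72,-0.39,-0.08],
    [0.72,-0.39,-0.08],
    [0,0,0],
    [0,0,0]
  ],
  "twist": [
    [0,0,0],
    [0,0,0],
    [0,0,0],
    [0,0,0],
    [0,0,0],
    [0,0,0],
    [0,0,0],
    [0,0,0]
  ],
  "gripper": [0.3,0.3,0.3,0.3,0.3,0.3,0.3,0.3]
}}

```text
time: 14.25
tool_pos: [0.5289, -0.1521, 0.3652]
ee_rot: [-3.137, -0.0, 0.005]
wrist_force: [-0.7, -1.0, -0.2]
width: 0.061
finger_force: 0.0
```

```bash
python3 - <<'E'
from h import *
im=robot.snapshot('wrist')
print(robot.spot_point('lid_grip','wrist')[:1])
print('pix of dials',pix('wrist',[[.586,-.119,.115]]))
cv2.imwrite('pics/w4.png',im[:,:,::-1])
plan(np.array([.586,-.119,.115+.18+.075]),safeR(.006,0,False))
E
```

```text
[{'centre': [0.5901, -0.1173, 0.1143], 'score': 0.64}]
pix of dials [[212.44280394 137.1601621 ]]
twist tot [-0.05 -0.   -0.03] trans tot [ 1.45 -0.83 -0.11] | j [-0.39  0.1   1.44  0.    1.61  1.18] t 14.35
```

View pics/w4.png

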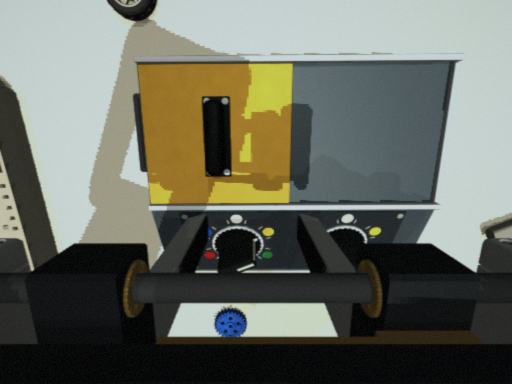

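```bash
python3 - <<'E'
from h import *
for z in (.095,.121): print(ray('wrist',(217.5,136.5),z))
E
```

```text
[ 0.58578249 -0.12063053  0.095     ]
[ 0.58677321 -0.12391644  0.121     ]
```

>>> {"name": "play_rows", "arguments": {
  "translation": [
    [0.5,-0.26,0],
    [0.5,-0.26,0],
    [0.5,-0.26,0],
    [0,0,0.44],
    [0,0,0.44],
    [0,0,0.44],
    [0,0,0.43],
    [0,0,0]
  ],
  "twist": [
    [0,0,0],
    [0,0,0],
    [0,0,0],
    [0,0,0],
    [0,0,0],
    [0,0,0],
    [0,0,0],
    [0,0,0]
  ],
  "gripper": [0.3,0.3,0.3,0.3,0.3,0.3,0.3,0.3]
}}

```text
time: 15.15
tool_pos: [0.5874, -0.1213, 0.2942]
ee_rot: [-3.136, 0.002, 0.002]
wrist_force: [0.6, 0.5, -0.4]
width: 0.0611
finger_force: 0.0
```

>>> {"name": "play_rows", "arguments": {
  "translation": [
    [0,0,0],
    [0,0,0],
    [0,0,0],
    [0,0,0],
    [0,0,0],
    [0,0,0],
    [0,0,0]
  ],
  "twist": [
    [0,0,0],
    [0,0,0],
    [0,0,0],
    [0,0,0],
    [0,0,0],
    [0,0,0],
    [0,0,0]
  ],
  "gripper": [-1,-1,-1,-1,-1,-1,-1]
}}

```text
time: 15.85
tool_pos: [0.5886, -0.1203, 0.2963]
ee_rot: [-3.137, -0.002, 0.004]
wrist_force: [1.1, 0.7, 1.4]
width: 0.0138
finger_force: 30.0
```

>>> {"name": "play_rows", "arguments": {
  "translation": [
    [0,0.2,0],
    [0,0.4,0],
    [0,0.4,0],
    [0,0.4,0],
    [0,0.4,0],
    [0,0.4,0],
    [0,0.4,0],
    [0,0.4,0]
  ],
  "twist": [
    [0,0,0],
    [0,0,0],
    [0,0,0],
    [0,0,0],
    [0,0,0],
    [0,0,0],
    [0,0,0],
    [0,0,0]
  ],
  "gripper": [-1,-1,-1,-1,-1,-1,-1,-1]
}}

```text
time: 16.65
tool_pos: [0.5894, -0.2421, 0.2963]
ee_rot: [-3.137, -0.004, 0.003]
wrist_force: [5.2, 2.7, 3.2]
width: 0.0138
finger_force: 30.0
```

>>> {"name": "play_rows", "arguments": {
  "translation": [
    [0,0.05,0],
    [0,0,0],
    [0,0,0]
  ],
  "twist": [
    [0,0,0],
    [0,0,0],
    [0,0,0]
  ],
  "gripper": [-1,-1,-1]
}}

```text
time: 16.95
tool_pos: [0.5894, -0.2435, 0.2962]
ee_rot: [-3.138, -0.004, 0.003]
wrist_force: [4.4, 3.3, 3.3]
width: 0.0138
finger_force: 30.0
```

>>> {"name": "play_rows", "arguments": {
  "translation": [
    [0,0,0],
    [0,0,0],
    [0,0,0],
    [0,0,0],
    [0,0,0],
    [0,0,-0.6],
    [0,0,-0.7],
    [0,0,-0.7]
  ],
  "twist": [
    [0,0,0],
    [0,0,0],
    [0,0,0],
    [0,0,0],
    [0,0,0],
    [0,0,0],
    [0,0,0],
    [0,0,0]
  ],
  "gripper": [0.3,0.3,0.3,0.3,0.3,0.3,1,1]
}}

```text
time: 17.75
tool_pos: [0.5887, -0.2429, 0.3759]
ee_rot: [-3.136, 0.0, 0.003]
wrist_force: [0.2, -0.3, 0.4]
width: 0.0735
finger_force: 0.0
```

>>> {"name": "play_rows", "arguments": {
  "translation": [
    [-0.3,-0.55,-0.1],
    [-0.3,-0.55,-0.1],
    [-0.3,-0.55,-0.1],
    [-0.3,-0.55,-0.1],
    [0,-0.55,0],
    [0,0,0],
    [0,0,0]
  ],
  "twist": [
    [0,0,0],
    [0,0,0],
    [0,0,0],
    [0,0,0],
    [0,0,0],
    [0,0,0],
    [0,0,0]
  ],
  "gripper": [1,1,1,1,1,1,1]
}}

```text
time: 18.45
tool_pos: [0.5404, -0.1331, 0.3921]
ee_rot: [-3.138, -0.001, 0.004]
wrist_force: [-0.5, 0.1, 0.1]
width: 0.0944
finger_force: 0.0
```

```bash
python3 - <<'E'
from h import *
im=robot.snapshot('wrist')
for n in ('battery','compartment','lid_grip'): print(n,[(np.round(x['centre'],4).tolist(),round(x['score'],2)) for x in robot.spot_point(n,'wrist')[:2]])
print(robot.recognise('battery','wrist')[:1])
cv2.imwrite('pics/w5.png',im[:,:,::-1])
print(pix('wrist',[.588,-.12,.082])); p,r,o=cur(); print(p,o['joint_positions'],o['width'])
E
```

```text
battery [([0.5831, -0.1195, 0.0582], 0.84)]
compartment []
lid_grip [([0.5913, -0.2421, 0.1175], 0.62)]
[{'centre': [0.585, -0.1214, 0.0825], 'score': 0.88}]
[[239.88311879 145.43201277]]
[ 0.54061655 -0.13402102  0.39160664] [-0.34607537  0.10578844  1.3763474   0.00468508  1.66037151  1.22277695] 0.0940707726527072
```

View pics/w5.png

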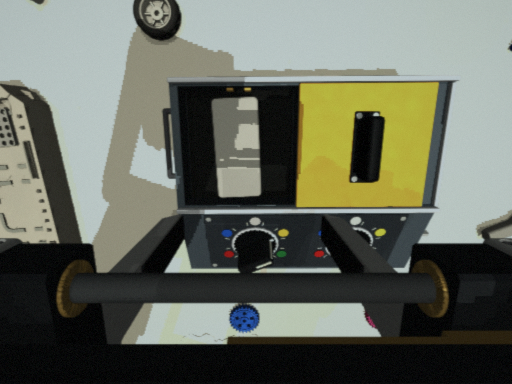

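```bash
python3 - <<'E'
from h import *
C=[ray('wrist',u,.082) for u in [(212.5,97),(257.5,96),(261.5,195),(217.5,197.5)]];C=np.array(C)
c=C.mean(0);print(C.round(4).tolist(),c)
e=(C[0]+C[1]-C[2]-C[3]);yaw=np.arctan2(e[1],e[0]);print('yaw',yaw)
plan(np.array([c[0],c[1],.335]),R.from_euler('xyz',[np.pi,0,yaw]))
E
```

```text
[[0.6356, -0.0931, 0.082], [0.6366, -0.1379, 0.082], [0.5351, -0.143, 0.082], [0.5322, -0.0953, 0.082]] [ 0.58488469 -0.11731502  0.082     ]
yaw 0.03556643769103516
twist tot [-0.05 -0.01 -0.33] trans tot [ 1.12 -0.38  1.42] | j [-0.35  0.11  1.38  0.    1.66  1.22] t 18.7
```

The battery shows at (212–261, 96–197), centre (0.585, −0.119), and the lid is fully open. Going over it with the fingers at about 75 mm.

>>> {"name": "play_rows", "arguments": {
  "translation": [
    [0.37,-0.12,0.47],
    [0.37,-0.12,0.47],
    [0.37,-0.12,0.47],
    [0,0,0],
    [0,0,0]
  ],
  "twist": [
    [0,0,-0.1],
    [0,0,-0.1],
    [0,0,0],
    [0,0,0],
    [0,0,0]
  ],
  "gripper": [0.6,0.6,0.6,0.6,0.6]
}}

```text
time: 19.2
tool_pos: [0.5847, -0.1183, 0.3353]
ee_rot: [-3.137, 0.0, 0.023]
wrist_force: [-0.1, -0.6, -0.5]
width: 0.0749
finger_force: 0.0
```

>>> {"name": "play_rows", "arguments": {
  "translation": [
    [0,0,0.46],
    [0,0,0.46],
    [0,0,0.46],
    [0,0,0.44],
    [0,0,0],
    [0,0,0]
  ],
  "twist": [
    [0,0,0],
    [0,0,0],
    [0,0,0],
    [0,0,0],
    [0,0,0],
    [0,0,0]
  ],
  "gripper": [0.6,0.6,0.6,0.6,0.6,0.6]
}}

```text
time: 19.8
tool_pos: [0.5848, -0.1181, 0.2644]
ee_rot: [-3.138, -0.003, 0.023]
wrist_force: [0.3, 0.9, 0.5]
width: 0.075
finger_force: 0.0
```

>>> {"name": "play_rows", "arguments": {
  "translation": [
    [0,0,0],
    [0,0,0],
    [0,0,0],
    [0,0,0],
    [0,0,0],
    [0,0,0]
  ],
  "twist": [
    [0,0,0],
    [0,0,0],
    [0,0,0],
    [0,0,0],
    [0,0,0],
    [0,0,0]
  ],
  "gripper": [-1,-1,-1,-1,-1,-1]
}}

```text
time: 20.4
tool_pos: [0.585, -0.1175, 0.2637]
ee_rot: [-3.137, -0.003, 0.024]
wrist_force: [-0.6, 1.2, 3.1]
width: 0.048
finger_force: 29.9
```

>>> {"name": "play_rows", "arguments": {
  "translation": [
    [0,0,-0.2],
    [0,0,-0.4],
    [0,0,-0.5],
    [0,0,-0.6],
    [0,0,-0.6],
    [0,0,-0.6],
    [0,0,-0.5],
    [0,0,-0.3]
  ],
  "twist": [
    [0,0,0],
    [0,0,0],
    [0,0,0],
    [0,0,0],
    [0,0,0],
    [0,0,0],
    [0,0,0],
    [0,0,0]
  ],
  "gripper": [-1,-1,-1,-1,-1,-1,-1,-1]
}}

```text
time: 21.2
tool_pos: [0.5846, -0.1184, 0.4127]
ee_rot: [-3.138, -0.003, 0.023]
wrist_force: [-0.7, 0.3, -1.8]
width: 0.0479
finger_force: 29.9
```

>>> {"name": "play_rows", "arguments": {
  "translation": [
    [0,0,0],
    [-0.1,-0.3,0],
    [-0.18,-0.55,0],
    [-0.18,-0.55,0],
    [-0.18,-0.55,0],
    [-0.18,-0.55,0],
    [-0.18,-0.55,0],
    [-0.18,-0.55,0]
  ],
  "twist": [
    [0,0,0],
    [0,0,0],
    [0,0,0],
    [0,0,0],
    [0,0,0],
    [0,0,0],
    [0,0,0],
    [0,0,0]
  ],
  "gripper": [-1,-1,-1,-1,-1,-1,-1,-1]
}}

```text
time: 22.0
tool_pos: [0.533, 0.0262, 0.4093]
ee_rot: [-3.136, 0.003, 0.024]
wrist_force: [0.5, 0.0, -2.1]
width: 0.0478
finger_force: 29.9
```

>>> {"name": "play_rows", "arguments": {
  "translation": [
    [-0.18,-0.55,0],
    [-0.18,-0.55,0],
    [-0.18,-0.55,0],
    [-0.18,-0.55,0],
    [-0.18,-0.55,0],
    [-0.18,-0.55,0],
    [-0.18,-0.55,0],
    [-0.18,-0.55,0]
  ],
  "twist": [
    [0,0,0],
    [0,0,0],
    [0,0,0],
    [0,0,0],
    [0,0,0],
    [0,0,0],
    [0,0,0],
    [0,0,0]
  ],
  "gripper": [-1,-1,-1,-1,-1,-1,-1,-1]
}}

```text
time: 22.8
tool_pos: [0.4711, 0.2005, 0.4101]
ee_rot: [-3.138, 0.002, 0.024]
wrist_force: [-0.6, -0.0, -0.9]
width: 0.0478
finger_force: 29.9
```

>>> {"name": "play_rows", "arguments": {
  "translation": [
    [-0.1,-0.55,0],
    [0,-0.2,0],
    [0,0,0],
    [0,0,0],
    [0,0,0]
  ],
  "twist": [
    [0,0,0],
    [0,0,0],
    [0,0,0],
    [0,0,0],
    [0,0,0]
  ],
  "gripper": [-1,-1,-1,-1,-1]
}}

```text
time: 23.3
tool_pos: [0.4678, 0.2283, 0.412]
ee_rot: [-3.138, -0.001, 0.022]
wrist_force: [-0.7, -0.2, -1.2]
width: 0.0477
finger_force: 29.9
```

```bash
python3 - <<'E'
from h import *
im=save('top','top2')
for n in ('tray','chassis','plate','wheel_blue','battery'): print(n,[(np.round(x['centre'],4).tolist(),round(x['score'],2)) for x in robot.spot_point(n,'top')[:1]])
plan(np.array([.4635,.232,.2145]),R.from_euler('xyz',[np.pi,0,.01]))
o=cur()[2];print(o['tool_pos'],o['width'],o['finger_force'])
E
```

```text
tray [([0.4928, 0.2693, -0.0049], 0.98)]
chassis []
plate [([0.601, 0.235, 0.0069], 0.74)]
wheel_blue [([0.387, 0.3345, 0.0045], 0.57)]
battery [([0.6034, 0.2353, 0.0068], 0.5)]
twist tot [-0.05 -0.02  0.13] trans tot [-0.11 -0.08  4.95] | j [0.34 0.02 1.43 0.   1.69 1.89] t 23.6
[0.46780712 0.22867021 0.41252246] 0.0477842211227595 29.891619086265564
```

View pics/top2.png

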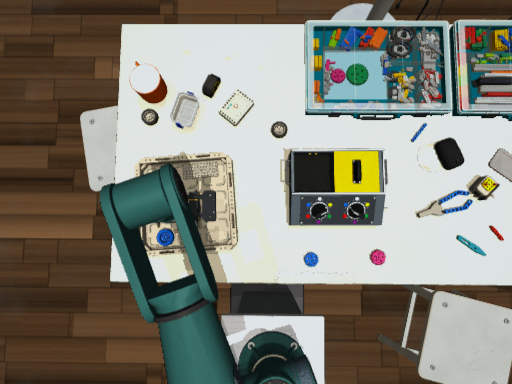

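The gripper holds the battery above the free right half of the tray (about (207,206)). Lowering it.

>>> {"name": "play_rows", "arguments": {
  "translation": [
    [-0.01,-0.01,0.3],
    [-0.01,-0.01,0.5],
    [-0.01,-0.01,0.6],
    [-0.01,-0.01,0.6],
    [-0.01,-0.01,0.6],
    [-0.01,-0.01,0.6],
    [-0.01,-0.01,0.5],
    [-0.01,-0.01,0.4]
  ],
  "twist": [
    [0,0,0.01],
    [0,0,0.01],
    [0,0,0.01],
    [0,0,0.01],
    [0,0,0.01],
    [0,0,0.01],
    [0,0,0.01],
    [0,0,0.01]
  ],
  "gripper": [-1,-1,-1,-1,-1,-1,-1,-1]
}}

```text
time: 24.4
tool_pos: [0.4638, 0.2327, 0.2458]
ee_rot: [-3.138, 0.001, 0.015]
wrist_force: [-1.1, 0.5, -1.2]
width: 0.0479
finger_force: 29.9
```

>>> {"name": "play_rows", "arguments": {
  "translation": [
    [0,0,0.2],
    [0,0,0.15],
    [0,0,0.15],
    [0,0,0.1],
    [0,0,0.1],
    [0,0,0.08],
    [0,0,0],
    [0,0,0]
  ],
  "twist": [
    [0,0,0],
    [0,0,0],
    [0,0,0],
    [0,0,0],
    [0,0,0],
    [0,0,0],
    [0,0,0],
    [0,0,0]
  ],
  "gripper": [-1,-1,-1,-1,-1,-1,-1,-1]
}}

```text
time: 25.2
tool_pos: [0.4647, 0.2332, 0.2174]
ee_rot: [-3.137, -0.002, 0.016]
wrist_force: [-0.5, -0.2, -1.8]
width: 0.0481
finger_force: 29.9
```

>>> {"name": "play_rows", "arguments": {
  "translation": [
    [0,0,0.03],
    [0,0,0.03],
    [0,0,0.02],
    [0,0,0]
  ],
  "twist": [
    [0,0,0],
    [0,0,0],
    [0,0,0],
    [0,0,0]
  ],
  "gripper": [-1,-1,-1,-1]
}}

```text
time: 25.6
tool_pos: [0.4646, 0.2332, 0.2139]
ee_rot: [-3.137, -0.001, 0.016]
wrist_force: [-0.2, 0.8, -0.5]
width: 0.0478
finger_force: 29.9
```

>>> {"name": "play_rows", "arguments": {
  "translation": [
    [0,0,0.02],
    [0,0,0.02],
    [0,0,0]
  ],
  "twist": [
    [0,0,0],
    [0,0,0],
    [0,0,0]
  ],
  "gripper": [-1,-1,-1]
}}

```text
time: 25.9
tool_pos: [0.4647, 0.2332, 0.2137]
ee_rot: [-3.137, -0.002, 0.016]
wrist_force: [-3.7, -1.2, 6.3]
width: 0.0478
finger_force: 29.9
```

The upward force of 6 N means it is on the floor. Releasing, then retreating.

>>> {"name": "play_rows", "arguments": {
  "translation": [
    [0,0,0],
    [0,0,0],
    [0,0,0],
    [0,0,0],
    [0,0,0],
    [0,0,-0.2],
    [0,0,-0.4],
    [0,0,-0.6]
  ],
  "twist": [
    [0,0,0],
    [0,0,0],
    [0,0,0],
    [0,0,0],
    [0,0,0],
    [0,0,0],
    [0,0,0],
    [0,0,0]
  ],
  "gripper": [0.6,0.6,0.6,0.6,0.6,0.6,0.6,0.6]
}}

```text
time: 26.7
tool_pos: [0.4641, 0.2328, 0.2599]
ee_rot: [-3.138, 0.002, 0.016]
wrist_force: [-0.6, -0.5, 0.3]
width: 0.0754
finger_force: 0.0
```

>>> {"name": "play_rows", "arguments": {
  "translation": [
    [0,0,-0.7],
    [0,0,-0.7],
    [0,0,-0.7],
    [0,0,-0.7],
    [0,0,-0.3],
    [0,0,0],
    [0,0,0]
  ],
  "twist": [
    [0,0,0],
    [0,0,0],
    [0,0,0],
    [0,0,0],
    [0,0,0],
    [0,0,0],
    [0,0,0]
  ],
  "gripper": [0.6,0.6,0.6,0.6,0.6,0.6,0.6]
}}

```text
time: 27.4
tool_pos: [0.4642, 0.2323, 0.3834]
ee_rot: [-3.137, -0.0, 0.016]
wrist_force: [-0.3, -0.3, 0.1]
width: 0.0752
finger_force: 0.0
```

```bash
python3 - <<'E'
from h import *
im=save('wrist','w6');t=save('top','top3')
for n in ('battery','plate','wheel_blue','tray'): print(n,[(np.round(x['centre'],4).tolist(),round(x['score'],2)) for x in robot.spot_point(n,'wrist')[:1]])
s=cv2.resize(t[185:230,285:390],(800,343),interpolation=cv2.INTER_CUBIC)
w=np.zeros((600,800,3),np.uint8);w[:343]=s;w[343:,:343]=cv2.resize(im,(343,257),interpolation=cv2.INTER_AREA)
cv2.imwrite('pics/fin.png',w[:,:,::-1])
E
```

```text
battery [([0.4635, 0.2303, 0.0062], 0.85)]
plate [([0.6016, 0.2336, 0.0028], 0.55)]
wheel_blue []
tray [([0.4905, 0.2745, 0.0017], 0.91)]
```

View pics/fin.png

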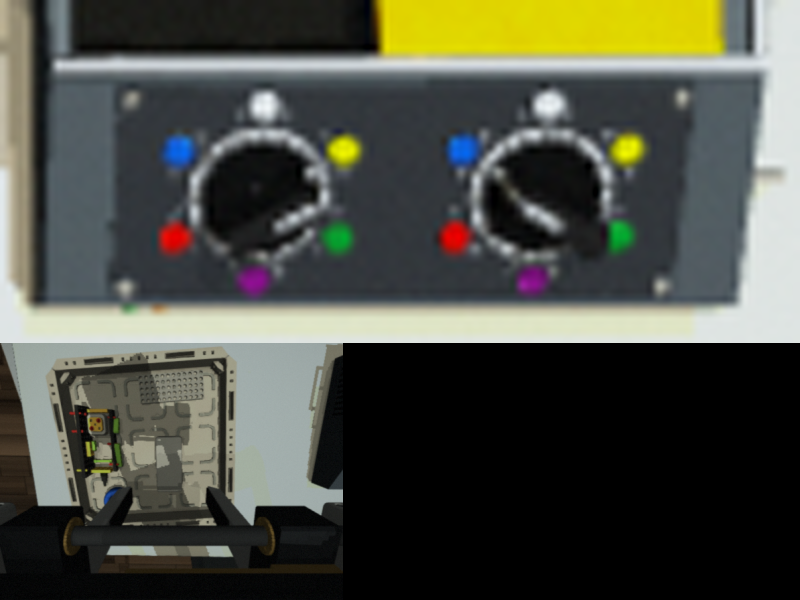

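The pointers stand at yellow and blue, allowing for the parallax of the raised bars. The lid is open and the battery lies flat in the tray at (0.464, 0.230), with the other things where they were.

```bash
python3 -c "
from bench import robot
print(robot.close_job())"
```

```text
the job is handed in; nothing more can be done
None
```

I handed in the job at about 28 s of the 69 s allowed (no verdict was returned): left pointer at yellow, right at blue, lid slid about 123 of its 124 mm, and the battery resting flat in the tray with the gripper clear; no shift seen in the tray, though the chassis and wheel were not re-measured after placing.

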